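# Take the pump head out of the service vise

### The arm

A 6-joint arm with a two-finger parallel gripper is mounted at the origin on the work surface. World frame = base frame: x ahead of the robot, y to its left, z up, the work surface at z = 0. Lengths are in m, angles in rad, forces in N, time in s.
With the tool pointing down it reaches from about 0.35 to 0.775 m from the base axis. Payload 5.5 kg.
Tool frame: the origin (TCP) lies at the very end of the fingers, on their centre line; the grasp point (between the pads) lies 19 mm behind it; z points along the fingers, y is the line along which they close (so a half turn about z gives the same grasp; the last joint's range is limited). The gripper opens to 85 mm and grips with 20 to 120 N. Pads are 22 mm wide; open, the fingers measure 114 mm over their backs; the gripper's body (76 mm by 85 mm) begins 54 mm behind the grasp point. The pads swing forward as they close: fully open they stand 13 mm farther back than shut.
Start: joints at [0.988, 0.313, 0.046, 1.304, 0, 1.431], TCP at [0.246, 0.52, 0.231] pointing down, gripper open.
Joint ranges: [-2.76, 2.76], [-0.86, 1.69], [-1.03, 1.26], [-2.2, 2.34], [-1.47, 1.5], [-3.14, 3.14]. Speed limits (rad/s): [2.57, 2.57, 3.14, 3.14, 3.14, 3.14].

### API

Orientations are given as a unit quaternion [w, x, y, z].
In Python, from workcell import env gives the robot as it stands. The module is installed in compiled form; this text tells all that it offers.
- The arm moves only by the tool jog_arm, never from a script. Its arguments are lists of equal length, an entry for each row: "gripper": the opening, from 0 (shut) to 1 (fully open); "offset": the shift along the world's x, y, z in cm, a list of three; "twist": the turn about the world's z in degrees. In form: {"gripper": [gripper, ...], "offset": [[dx, dy, dz], ...], "twist": [twist, ...]}. A call has exactly 8 rows; each row is the pose to reach, as a shift and turn from the pose commanded when the call began; what a row does not reach only later rows make up. A row lasts 1/8 s, in which the tool goes at most 62.5 mm and 10.7 degrees, less where a joint would pass 70% of its speed; a pose out of reach is approached as far as the arm can. A call with a gripper value outside its range is refused whole. The fingers move at their own pace and stop on an object; "squeeze" is the grip in N (left out, the last holds). Time passes only in rows, so rows that repeat a pose let the fingers close, or fill a call up. It gives the time, the measured TCP pose, the force, the opening and the grip force at its end, in the units of the state.
- env.get_state(): the state, without advancing time (a new reading comes with each control period).
- env.read_camera(name): name is "scene" or "top" or "wrist"; returns a dict with "image" (384x512x3 uint8, red, green, blue), "z_map" (384x512 float32, m along the optical axis (not along the pixel's ray), 0 where there is no reading), "fovy" (degrees; the focal length in pixels is half the picture's height over the tangent of half this angle, whatever the lens; pixels are square), "cx", "cy" (the principal point, pixels), "cam_to_world" (4x4, takes a point from camera to world coordinates). Camera axes: x right, y up, looking along -z (the intrinsics and any distortion apply to the point x, -y, -z); pixel columns grow to the right and rows downward; lengths in m; the calibration is good to about 2 mm. The wrist camera is an equidistant fisheye: a pixel r from the principal point sees the ray r / f radians off the axis. A picture is of the moment at which its call begins.
- env.hand_in(): hands the job in; it is judged then, once.
The state is a dict: "clock": time; "joint_pos": joint angles; "qvel": joint speeds; "tau": joint torques, N m; "tcp_pos": TCP position; "orientation": TCP orientation; "wrist_force": force on the tool from outside, world axes, zero at the start; "ft_torque": the same for the moment, N m; "finger_gap": finger opening in m; "grip_force": force on a finger pad.
Only numpy, scipy, OpenCV 4.12 (cv2) and the standard library are available. Lean on these libraries where they do the work, as an engineer would, in place of code of your own. Each camera call takes 0.05 s, during which the arm holds its last target. There are 200 camera calls.

### The job

On the chromatography bench a finished pump head is held in the small service vise. Slide the vise's jaw wide open by its upright knob, then lift the pump head up out of the vise and set it down gently, standing upright, inside the rectangular tray. Leave the jaw open.

Things in the scene. Friction and masses are not known exactly. Their poses are not given: they have to be found in the camera images.
- pump_head: Steel pump head in the vise, 0.6 kg: a square block 44 x 44 x 26 mm high, on it a round neck (grip here) 28 mm across, 46 mm high, with a 6 mm nub on top. Origin: centre of its underside, 30 mm above the bench while in the vise; z up, x and y square to the block. The short, stout head loose on the bench is not wanted.
- jaw_grip (a point): Middle of the sliding jaw's knob: upright dark steel cylinder 22 mm across, from 62 to 106 mm above the bench (this point 85 mm). Under it a stem, and the jaw's arm up to 45 mm high. y: level, the way the jaw opens, away from the pump head; z up. Shut, the neck's axis is 85 mm from the knob's along y. The jaw's lip (65 mm high) starts 35 mm from the knob's axis; the fixed jaw is 56 mm high.
- vise_jaw (a joint): Travel of the sliding jaw in m: 0 shut on the pump head, 0.055 wide open at its stop. It slides along the y of point jaw_grip with about 6 N of friction and stays where left. Shut, its lip overhangs the pump head's block by about 4 mm, so that it cannot be lifted.
- tray: Shallow white rectangular tray, fixed to the bench, 130 (x) x 110 (y) x 25 mm high, walls and floor 5 mm thick, open on top and empty. Origin: centre of its underside, on the bench; z up. The round white dish of similar size is not it.

How it is judged:
On the way, in this order (a step that is already met when the one before it is completed fails the run):
1. the jaw is slid open by at least 30 mm while the pump head still stands in the vise (value of joint vise_jaw above 0.03 m and distance of pump_head from where it was at the start of the episode below 0.03 m), for 0.2 s.
2. the pump head is lifted out of the vise (underside at least 55 mm above the bench) (height (world z) of pump_head above 0.055 m), for 0.1 s.
At the end, for the whole second after the job is handed in: The pump head stands on the floor of the rectangular tray (its origin within 55 mm along x and 45 mm along y of the tray's centre, underside less than 12 mm above the tray's underside), upright within 0.15 rad (about 8.5 degrees) and at rest; the vise jaw is still open by at least 30 mm (x of pump_head in the frame of tray between -0.055 and 0.055 m and y of pump_head in the frame of tray between -0.045 and 0.045 m and z of pump_head in the frame of tray below 0.012 m and angle between pump_head's own z axis and vertical below 0.15 rad and linear speed of pump_head below 0.02 m/s and value of joint vise_jaw above 0.03 m); the robot touches nothing.
It fails at once if the pump head, once out of the vise, is let go with its underside more than 35 mm above the bench (dropped) (distance of pump_head from where it was at the start of the episode above 0.06 m and height (world z) of pump_head above 0.035 m and contact force between the fingers and pump_head below 0.1 N).
It also fails if it takes over 51 s, if anything falls off the work surface, if the arm or the gripper's body presses on something with over 40 N, if the wrist force passes 120 N, or if a joint passes its speed limit or range.

## Working session

There is one attempt and no reset: what is moved stays moved. The work goes in short steps, Python scripts to look and compute and a tool call to move; the robot and the scene stay as the last step left them, time stands still between calls to the robot, and variables do not carry over. Pictures are saved under pics/ and viewed, at most 10 in all, crops included, and the job is handed in when it is done.

Besides the shell and the picture viewer there is one more tool, called after "Request:" by a JSON object that holds its "fn" and its "kwargs". jog_arm: Moves the arm, as the interface text tells. Its arguments: {"type":"object","properties":{"gripper":{"type":"array"},"offset":{"type":"array"},"twist":{"type":"array"},"squeeze":{"type":"number"}},"required":["gripper","offset","twist"]}

```bash
mkdir -p pics; cat > h.py <<'E'
import numpy as np, cv2
from workcell import env
def cap(n,tag):
    c=env.read_camera(n); np.savez(f'{tag}.npz',**c); cv2.imwrite(f'pics/{tag}.png',c['image'][:,:,::-1]); return c
def cloud(c):
    h,w=c['z_map'].shape; f=h/2/np.tan(np.radians(float(c['fovy']))/2)
    v,u=np.mgrid[:h,:w]; z=c['z_map']
    p=np.stack([(u-c['cx'])/f*z,-(v-c['cy'])/f*z,-z,np.ones_like(z)],-1)
    P=(p@np.array(c['cam_to_world']).T)[...,:3]; P[z==0]=np.nan; return P
E
python3 - <<'E'
from h import *
for n in('top','scene'):
    c=cap(n,n+'0'); print(n,c['fovy'],c['cx'],c['cy'],c['cam_to_world'])
a=[cv2.imread(f'pics/{n}0.png') for n in('top','scene')]
s=env.get_state();print(s)
E
```

```text
top 55.57761802411023 254.97704432285974 190.6807311275943 [[ 0.01986677  0.98735934 -0.15724775  0.39048995]
 [-0.9992171   0.02498999  0.03067061 -0.02251323]
 [ 0.03421253  0.15651531  0.9870828   0.89798937]
 [ 0.          0.          0.          1.        ]]
scene 54.37012234199405 254.58283897897374 192.2538603109949 [[-0.14660852 -0.50903824  0.84816627  1.11406471]
 [ 0.98900789 -0.05877195  0.13568072  0.08125335]
 [-0.01921829  0.85873508  0.5120593   0.44162709]
 [ 0.          0.          0.          1.        ]]
{'clock': 0.1, 'joint_pos': array([ 9.88424562e-01,  3.13916079e-01,  4.51040406e-02,  1.30360745e+00,
       -2.39714116e-05,  1.43118662e+00]), 'qvel': array([ 0.00217149, -0.00168455,  0.00317079,  0.00103872, -0.00075266,
        0.0004325 ]), 'tau': array([ 2.82059227e-03, -4.81725633e+01,  2.99244493e+01,  1.28331006e-02,
       -1.07080334e-04, -1.54844338e-05]), 'tcp_pos': array([0.24611951, 0.51916152, 0.23050798]), 'orientation': array([-2.75437703e-04,  2.19577077e-01,  9.75594818e-01, -7.63504345e-04]), 'wrist_force': array([-0.03828498, -0.3814093 , -0.78711796]), 'ft_torque': array([ 0.00168419, -0.03140952,  0.00095448]), 'grip_force': 0.0, 'finger_gap': 0.085481327171779}
```

View pics/top0.png

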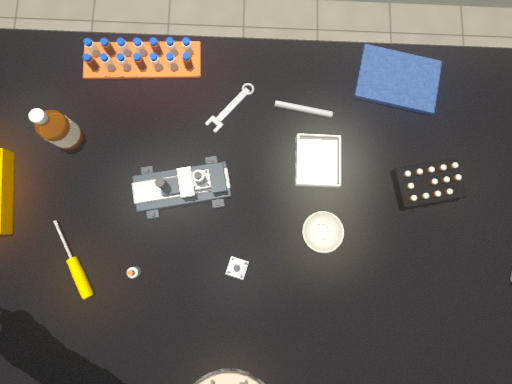

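View pics/scene0.png

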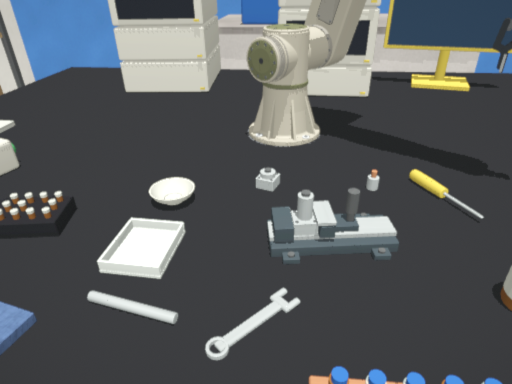

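The top view shows the vise at (180,187) with the knob near (161,184) and the head near (199,177). The tray is at (318,160). The loose short head is at (237,268) and the round dish at (323,232).

```bash
python3 - <<'E'
from h import *
c=dict(np.load('top0.npz'));P=cloud(c)
im=c['image'][:,:,::-1]
cv2.imwrite('pics/crop1.png',cv2.resize(im[145:220,120:240],None,fx=6.5,fy=6.5,interpolation=cv2.INTER_CUBIC))
for t in('top0','scene0'):
    P=cloud(dict(np.load(t+'.npz'))).reshape(-1,3); P=P[~np.isnan(P).any(1)]
    def reg(x0,x1,y0,y1,z0,z1):
        m=((P>[x0,y0,z0])&(P<[x1,y1,z1])).all(1);return P[m]
    Q=reg(.2,.6,-.0,.4,.069,.2)
    n,l=0,None
    # cluster
    lab=-np.ones(len(Q),int);k=0
    for i in range(len(Q)):
        if lab[i]<0:
            st=[i];lab[i]=k
            while st:
                j=st.pop();nb=np.where((np.linalg.norm(Q[:,:2]-Q[j,:2],axis=1)<.012)&(lab<0))[0];lab[nb]=k;st+=list(nb)
            k+=1
    for i in range(k):
        q=Q[lab==i]
        if len(q)>8:print(t,len(q),q.min(0).round(4),q.max(0).round(4),np.median(q,0).round(4))
    T=reg(.3,.65,-.25,-.0,.012,.04)
    if len(T): 
        r=cv2.minAreaRect(T[:,:2].astype(np.float32)*1000);print('tray?',len(T),r)
E
```

```text
top0 153 [0.5353 0.0678 0.0711] [0.563  0.0955 0.1108] [0.5459 0.0794 0.1016]
top0 113 [0.5211 0.1539 0.0695] [0.5423 0.1749 0.1087] [0.53   0.1618 0.1045]
tray? 1127 ((445.05816650390625, -156.27099609375), (204.47206115722656, 354.9787292480469), 61.59883499145508)
scene0 276 [0.5218 0.1529 0.069 ] [0.5445 0.1741 0.1063] [0.5393 0.1625 0.0921]
scene0 350 [0.54   0.0669 0.069 ] [0.5641 0.0944 0.1085] [0.5588 0.0806 0.0926]
tray? 1244 ((446.89532470703125, -157.25343322753906), (203.71902465820312, 351.2770080566406), 61.208621978759766)
```

View pics/crop1.png

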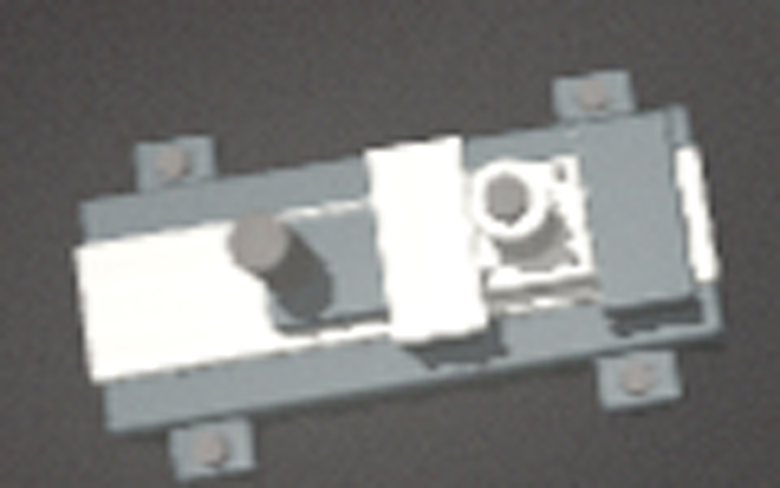

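```bash
python3 - <<'E'
from h import *
for t in('top0','scene0'):
    P=cloud(dict(np.load(t+'.npz'))).reshape(-1,3); P=P[~np.isnan(P).any(1)]
    def rect(x0,x1,y0,y1,z0,z1):
        T=P[((P>[x0,y0,z0])&(P<[x1,y1,z1])).all(1)];print(t,len(T),cv2.minAreaRect(T[:,:2].astype(np.float32)*1000),np.median(T[:,2]))
    rect(.48,.68,-.25,-.1,.018,.03)
    rect(.42,.65,.0,.25,.012,.07)
    rect(.42,.65,.0,.25,.058,.067)
E
```

```text
top0 316 ((579.9823608398438, -198.77841186523438), (198.8782196044922, 98.85194396972656), 0.09934680163860321) 0.02382557230757354
top0 3396 ((538.54248046875, 130.74545288085938), (127.68391418457031, 230.2703857421875), 11.025619506835938) 0.029398574042023395
top0 448 ((544.7698974609375, 97.82976531982422), (70.34841918945312, 146.21420288085938), 10.626178741455078) 0.06417620859175666
scene0 633 ((579.8190307617188, -199.23509216308594), (99.87879943847656, 199.4056854248047), 89.4700698852539) 0.023162532173741535
scene0 4963 ((540.4982299804688, 129.87167358398438), (126.0509262084961, 230.2434539794922), 10.885242462158203) 0.029805417488988017
scene0 549 ((539.277587890625, 115.89689636230469), (74.395263671875, 93.34363555908203), 42.53269577026367) 0.06413192136075707
```

Request:
{"fn": "jog_arm", "kwargs": {"gripper": [1, 1, 1, 1, 1, 1, 1, 1], "offset": [[5, -4, 0], [9, -9, 0], [13, -14, 0], [17, -20, 0], [21, -26, 0], [25, -31, 0], [28.6, -35.5, 0], [28.6, -35.5, 0]], "twist": [-8, -16, -24, -32, -40, -48, -52.7, -52.7]}}

```text
clock: 1.1
tcp_pos: [0.534, 0.1616, 0.2306]
orientation: [-0.0, 0.631, 0.775, -0.0]
wrist_force: [-0.1, -0.3, 0.2]
finger_gap: 0.0855
grip_force: 0.0
```

Request:
{"fn": "jog_arm", "kwargs": {"gripper": [1, 1, 1, 1, 1, 0, 0, 0], "offset": [[-0.2, 0.2, -3], [-0.2, 0.2, -7], [-0.2, 0.2, -11], [-0.2, 0.2, -14.5], [-0.2, 0.2, -15.3], [-0.2, 0.2, -15.3], [-0.2, 0.2, -15.3], [-0.2, 0.2, -15.3]], "twist": [-0.8, -0.8, -0.8, -0.8, -0.8, -0.8, -0.8, -0.8], "squeeze": 50}}

```text
clock: 2.1
tcp_pos: [0.5315, 0.1668, 0.0798]
orientation: [0.001, 0.635, 0.772, 0.001]
wrist_force: [0.1, 0.1, -0.2]
finger_gap: 0.0325
grip_force: 0.0
```

```bash
python3 - <<'E'
from h import *
for t in('top0','scene0'):
    P=cloud(dict(np.load(t+'.npz')))
    sub=P[128:194,288:348] if t=='top0' else P[210:280,95:192]
    T=sub.reshape(-1,3);T=T[(T[:,2]>.016)&(T[:,2]<.035)]
    print(t,len(T),cv2.minAreaRect(T[:,:2].astype(np.float32)*1000),np.median(T[:,2]))
print(env.get_state())
E
```

```text
top0 469 ((613.671875, -205.00563049316406), (111.26936340332031, 130.56356811523438), 89.2856674194336) 0.02335852226344992
scene0 1003 ((613.522705078125, -205.8739471435547), (111.37537384033203, 132.9169464111328), 88.79351806640625) 0.022496979808297124
{'clock': 2.1, 'joint_pos': array([ 1.60036441e-01,  3.67886336e-01, -2.62521370e-01,  9.37604201e-01,
        8.19646695e-06,  1.53643106e+00]), 'qvel': array([-0.00213144,  0.00309718, -0.00751595, -0.00241977, -0.00015784,
       -0.00036449]), 'tau': array([ 3.81819298e-02, -4.75634623e+01,  2.64691508e+01, -6.51379043e-03,
        1.96916051e-03, -5.30666694e-04]), 'tcp_pos': array([0.53147278, 0.16682667, 0.07983197]), 'orientation': array([0.00091761, 0.63514521, 0.7723915 , 0.00104703]), 'wrist_force': array([ 0.08784953,  0.11630885, -0.23328363]), 'ft_torque': array([0.0180419 , 0.02280779, 0.00372357]), 'grip_force': 0.0, 'finger_gap': 0.032488930015082976}
```

Request:
{"fn": "jog_arm", "kwargs": {"gripper": [0, 0, 0, 0, 0, 0, 0, 0], "offset": [[0, 0, 0], [0, 0, 0], [0, 0, 0], [-0.1, 0.5, 0], [-0.29, 1.47, 0], [-0.48, 2.45, 0], [-0.67, 3.44, 0], [-0.76, 3.93, 0]], "twist": [0, 0, 0, 0, 0, 0, 0, 0]}}

```text
clock: 3.1
tcp_pos: [0.5233, 0.2045, 0.0797]
orientation: [0.002, 0.636, 0.772, -0.001]
wrist_force: [-0.5, -6.9, 6.5]
finger_gap: 0.0207
grip_force: 49.0
```

Gap of about 21 mm matches the knob, and the 6 N drag matches jaw friction. I'll slide the last bit, then release and rise.

Request:
{"fn": "jog_arm", "kwargs": {"gripper": [0, 0, 0, 1, 1, 1, 1, 1], "offset": [[-0.15, 0.8, 0], [-0.25, 1.3, 0], [-0.25, 1.3, 0], [-0.25, 1.3, 0], [-0.25, 1.3, 0], [-0.25, 1.3, 0], [-0.25, 1.3, 0], [-0.25, 1.3, 0]], "twist": [0, 0, 0, 0, 0, 0, 0, 0]}}

```text
clock: 4.1
tcp_pos: [0.5202, 0.2189, 0.0782]
orientation: [-0.0, 0.635, 0.772, -0.0]
wrist_force: [0.2, -0.0, 0.5]
finger_gap: 0.0852
grip_force: 0.0
```

Request:
{"fn": "jog_arm", "kwargs": {"gripper": [1, 1, 1, 1, 1, 1, 1, 1], "offset": [[0, 0, 2], [0, 0, 5], [0, 0, 8], [0.5, -3, 10], [1.5, -7, 10], [2, -10, 10], [2.6, -13.6, 10], [2.6, -13.6, 10]], "twist": [0, 0, 0, 0, 0, 0, 0, 0]}}

```text
clock: 5.1
tcp_pos: [0.5467, 0.0808, 0.1783]
orientation: [0.0, 0.637, 0.771, -0.0]
wrist_force: [0.2, 2.0, 0.2]
finger_gap: 0.0854
grip_force: 0.0
```

```bash
python3 - <<'E'
from h import *
c=cap('scene','scene1');w=cap('wrist','wrist1');print(w['fovy'],w['cx'],w['cy'],w['cam_to_world']);print(env.get_state()['tcp_pos'])
cv2.imwrite('pics/m1.png',np.hstack([cv2.resize(c['image'][160:280,230:430,::-1],(400,240)),cv2.resize(w['image'][:,:,::-1],(400,300))[:240]*1]) )
P=cloud(c).reshape(-1,3); P=P[~np.isnan(P).any(1)]
for b in ([.5,.04,.069],[.58,.115,.109]),([.49,.18,.069],[.56,.25,.107]):
    q=P[((P>b[0])&(P<b[1])).all(1)];print(len(q),q.min(0) if len(q) else 0,q.max(0) if len(q) else 0)
E
```

```text
65.70646984690485 250.94526738104665 191.456225536915 [[ 9.81506865e-01 -1.81942789e-01 -5.95071056e-02  5.30606807e-01]
 [ 1.91426037e-01  9.31918133e-01  3.08033547e-01  1.60767383e-01]
 [-5.88732000e-04 -3.13728250e-01  9.49512632e-01  3.20070520e-01]
 [ 0.00000000e+00  0.00000000e+00  0.00000000e+00  1.00000000e+00]]
[0.54621382 0.08280289 0.178266  ]
350 [0.54069721 0.06680853 0.06901677] [0.5646518  0.09446489 0.10880533]
284 [0.51088309 0.20390741 0.0690165 ] [0.53395586 0.22569299 0.10685636]
```

View pics/m1.png

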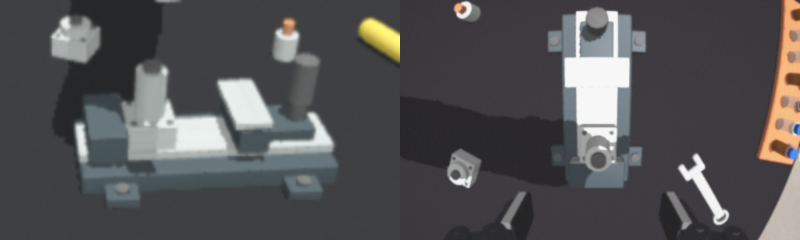

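The left half shows the jaw open and the head still standing in the vise. The right half shows the head under the gripper. Next I descend and grip the neck.

Request:
{"fn": "jog_arm", "kwargs": {"gripper": [1, 1, 1, 1, 0, 0, 0, 0], "offset": [[0.35, 0, -3.5], [0.35, 0, -7], [0.35, 0, -10], [0.35, 0, -11], [0.35, 0, -11], [0.35, 0, -11], [0.35, 0, -11], [0.35, 0, -11]], "twist": [0, 0, 0, 0, 0, 0, 0, 0], "squeeze": 70}}

```text
clock: 6.2
tcp_pos: [0.5503, 0.0829, 0.0696]
orientation: [0.001, 0.635, 0.772, 0.001]
wrist_force: [-2.4, -0.2, 6.5]
finger_gap: 0.0265
grip_force: 68.5
```

Request:
{"fn": "jog_arm", "kwargs": {"gripper": [0, 0, 0, 0, 0, 0, 0, 0], "offset": [[0, 0, 0], [0, 0, 0], [0, 0, 0], [0, 0, 0.5], [0, 0, 1.5], [0, 0, 2.5], [0, 0, 4], [0, 0, 4]], "twist": [0, 0, 0, 0, 0, 0, 0, 0]}}

```text
clock: 7.2
tcp_pos: [0.5512, 0.0829, 0.1102]
orientation: [0.001, 0.635, 0.772, 0.001]
wrist_force: [0.7, -0.2, -5.1]
finger_gap: 0.0262
grip_force: 69.4
```

Holding it: gap 26 mm and about 5 N of weight. Carrying it to the tray.

Request:
{"fn": "jog_arm", "kwargs": {"gripper": [0, 0, 0, 0, 0, 0, 0, 0], "offset": [[0, 0, 2], [0.5, -2, 4], [1.5, -7, 4], [3, -13, 4], [4.3, -19, 4], [5.5, -25, 4], [6.1, -28, 4], [6.3, -28.8, 4]], "twist": [0, 0, -2, -4, -6, -8, -10, -11]}}

```text
clock: 8.2
tcp_pos: [0.6127, -0.2076, 0.1475]
orientation: [-0.0, 0.708, 0.707, -0.0]
wrist_force: [-0.1, 0.6, -5.2]
finger_gap: 0.0262
grip_force: 69.6
```

Request:
{"fn": "jog_arm", "kwargs": {"gripper": [0, 0, 0, 0, 0, 0, 0, 0], "offset": [[0, 0, 0], [0, 0, -2], [0, 0, -4], [0, 0, -6], [0, 0, -6], [0, 0, -6], [0, 0, -6], [0, 0, -6]], "twist": [0, 0, 0, 0, 0, 0, 0, 0]}}

```text
clock: 9.2
tcp_pos: [0.6133, -0.2052, 0.0893]
orientation: [0.001, 0.706, 0.708, 0.0]
wrist_force: [-0.1, 0.3, -5.4]
finger_gap: 0.0262
grip_force: 69.7
```

```bash
python3 - <<'E'
from h import *
c=cap('scene','scene2');w=cap('wrist','wrist2')
cv2.imwrite('pics/m2.png',np.hstack([cv2.resize(c['image'][130:290,60:270,::-1],(420,320)),cv2.resize(w['image'][:,:,::-1],(380,285))[:,:]if 0 else cv2.resize(w['image'][:,:,::-1],(380,320))]))
print(env.get_state())
E
```

```text
{'clock': 9.3, 'joint_pos': array([-4.47200701e-01,  5.19711721e-01,  3.76032061e-03,  1.05388788e+00,
        2.01284955e-05,  1.12139001e+00]), 'qvel': array([ 0.00136096,  0.00503798, -0.00288506, -0.00180294, -0.00073895,
       -0.00012966]), 'tau': array([ 8.10063793e-02, -6.07023239e+01,  3.00472248e+01, -1.37067202e-02,
       -5.03911200e-03, -2.83251524e-05]), 'tcp_pos': array([ 0.61305706, -0.20529477,  0.0888689 ]), 'orientation': array([4.48265051e-04, 7.06326465e-01, 7.07886076e-01, 1.67768497e-04]), 'wrist_force': array([ 0.23584665, -0.12380868, -4.9646531 ]), 'ft_torque': array([-0.0216461 , -0.03427475,  0.01756304]), 'grip_force': 69.67172026634216, 'finger_gap': 0.02663768133677278}
```

View pics/m2.png

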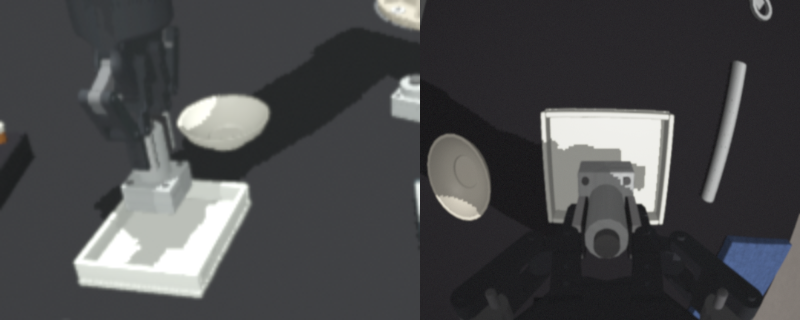

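The head hangs upright over the tray, at about (157,190) in the left half and centred in the right. Its underside is near 49 mm, so the floor is about 4.4 cm down.

Request:
{"fn": "jog_arm", "kwargs": {"gripper": [0, 0, 0, 0, 0, 0, 0, 0], "offset": [[0, 0, -1.2], [0, 0, -2.4], [0, 0, -3.4], [0, 0, -3.8], [0, 0, -4.0], [0, 0, -4.2], [0, 0, -4.3], [0, 0, -4.3]], "twist": [0, 0, 0, 0, 0, 0, 0, 0]}}

```text
clock: 10.3
tcp_pos: [0.6129, -0.2052, 0.0455]
orientation: [0.0, 0.706, 0.708, 0.0]
wrist_force: [0.7, 0.0, -4.4]
finger_gap: 0.0262
grip_force: 69.7
```

Request:
{"fn": "jog_arm", "kwargs": {"gripper": [0, 0, 0, 0, 0, 0, 0, 0], "offset": [[0, 0, -0.05], [0, 0, -0.1], [0, 0, -0.15], [0, 0, -0.2], [0, 0, -0.2], [0, 0, -0.2], [0, 0, -0.2], [0, 0, -0.2]], "twist": [0, 0, 0, 0, 0, 0, 0, 0]}}

```text
clock: 11.3
tcp_pos: [0.6129, -0.2052, 0.0447]
orientation: [0.001, 0.706, 0.708, 0.0]
wrist_force: [-3.7, 0.9, 5.7]
finger_gap: 0.0261
grip_force: 70.5
```

The force has turned upward, so the head is on the floor. Releasing and rising.

Request:
{"fn": "jog_arm", "kwargs": {"gripper": [0.3, 0.6, 1, 1, 1, 1, 1, 1], "offset": [[0, 0, 0], [0, 0, 0], [0, 0, 0], [0, 0, 0], [0, 0, 0], [0, 0, 0], [0, 0, 1], [0, 0, 3]], "twist": [0, 0, 0, 0, 0, 0, 0, 0]}}

```text
clock: 12.3
tcp_pos: [0.6122, -0.2048, 0.0733]
orientation: [-0.001, 0.706, 0.708, -0.0]
wrist_force: [0.2, 0.6, 0.9]
finger_gap: 0.0856
grip_force: 0.0
```

Request:
{"fn": "jog_arm", "kwargs": {"gripper": [1, 1, 1, 1, 1, 1, 1, 1], "offset": [[0, 0, 2], [0, 0, 5], [0, 0, 8], [0, 0, 11], [0, 0, 14], [0, 0, 15], [0, 0, 15], [0, 0, 15]], "twist": [0, 0, 0, 0, 0, 0, 0, 0]}}

```text
clock: 13.3
tcp_pos: [0.6122, -0.2048, 0.2218]
orientation: [-0.001, 0.706, 0.708, -0.0]
wrist_force: [-0.0, -0.4, -0.7]
finger_gap: 0.0855
grip_force: 0.0
```

```bash
python3 - <<'E'
from h import *
c=cap('scene','scene3');cv2.imwrite('pics/m3.png',cv2.resize(c['image'][130:290,60:430,::-1],(740,320)))
P=cloud(c).reshape(-1,3); P=P[~np.isnan(P).any(1)]
for b in ([.56,-.26,.04],[.67,-.15,.1]),([.49,.18,.069],[.56,.25,.107]):
    q=P[((P>b[0])&(P<b[1])).all(1)];print(len(q),q.min(0),q.max(0))
print(env.get_state()['tcp_pos'])
E
```

```text
397 [ 0.60003741 -0.21998638  0.04001045] [ 0.6276496  -0.19286897  0.08365471]
286 [0.51117047 0.20401766 0.06924814] [0.53482401 0.22565067 0.10617436]
[ 0.61210738 -0.20479758  0.22167657]
```

View pics/m3.png

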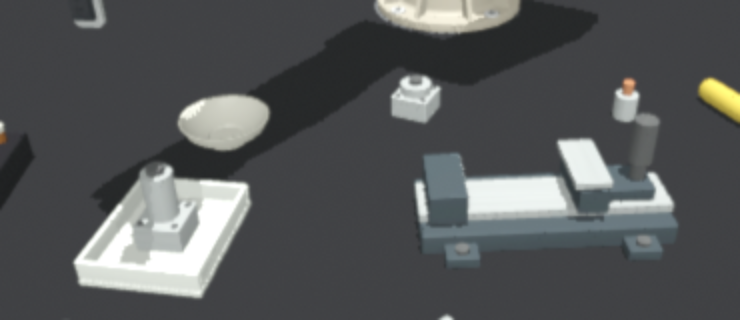

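The head stands upright in the tray at (165,210). The vise at (545,200) is empty with its jaw open, and the arm is clear.

```bash
python3 -c "
from workcell import env
print(env.hand_in())"
```

```text
the job is handed in; nothing more can be done
None
```

The pump head is standing upright near the centre of the rectangular tray, the vise jaw is still open about 51 mm, and I handed the job in at about 13 s; the hand-in returned no verdict.

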